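# Clear the spot plate and spring the touch-latch lid

### The job

The orange touch-latch lid of the bench console has to be opened, but the white porcelain spot plate is lying on it: with the fingertips gently push the plate sideways, sliding it without lifting or tipping it, until it lies wholly on the plain grey deck in the middle of the console. Then press down on the round grey mark at the front of the orange lid until its catch lets go, and take the hand away so that the lid springs up ajar. Grasp nothing, leave the blue lid shut, and leave everything else where it stands.

Things in the scene. Friction and masses are not known exactly. Their poses are not given: they have to be found in the camera images.
- deck: plain grey fixed deck block, the middle third of the bench console: 210 mm deep (its x) by 160 mm wide (its y), flat top 89 mm above its origin, which is the centre of its underside on the bench; x points away from the robot side. The console (deck and both cases, always in one row along the deck's y) is placed and turned anew each time.
- plate_mid (a point): centre (half-way up) of the white porcelain spot plate with 12 shallow wells, 110 mm (its x) by 85 mm (its y) by 16 mm thick, about 180 g, loose; it starts flat on the orange lid, up to 0.2 rad askew to it
- amber_press (a point): centre of the round grey, white-rimmed press mark (32 mm across, flush) on the top face of the orange lid, 23 mm behind its front (robot-side) edge and midway across its width. x, y and z run as the deck's while the lid is shut.
- case_amber: white case under the orange lid, 210 mm deep by 160 mm wide, at one end of the console: its origin (underside centre) is 161 mm from the deck's along the deck's y, to the left or to the right; axes as the deck's. The lid on it is 203 mm deep by 156 mm wide by 8 mm thick, its top 90 mm above the bench, 1 mm above the deck. The spot plate leaves the press mark free.
- lid_amber (a joint): angle of the orange lid, rad: 0 shut and latched, negative when pressed in, 0.45 fully sprung up; it is hinged along its far edge. About 5 N on the mark begins to sink it; the catch lets go 3 to 4 mm down (about -0.02); a hard stop comes at 7 mm (-0.04). Let go after that, it springs up in about 0.3 s, its front edge rising 90 mm. Until then it stays level and bears the plate.
- lid_blue (a joint): angle of the blue lid at the console's other end, rad: the same make of lid, must stay shut (0)
- beaker: small glass beaker, 52 mm across, 60 mm high, loose, standing on the blue lid; origin at the centre of its underside
- amber_bottle: amber glass bottle, 64 mm across, 140 mm high, loose on the bench beside the console's left end; origin at the centre of its underside
- white_jar: white jar with a red cap, 56 mm across, 70 mm high, loose on the bench on the robot's side of the console; origin at the centre of its underside
- wash_bottle: clear bottle with a blue cap, 60 mm across, 150 mm high, loose on the bench beside the console's right end; origin at the centre of its underside
- crucible: white crucible, 44 mm across, 35 mm high, loose on the bench on the robot's side of the console; origin at the centre of its underside
- timer: flat white timer, 50 by 65 by 20 mm, loose on the bench on the robot's side of the console; origin at the centre of its underside
- spot_plate: the same spot plate; this origin is the centre of its underside, 8 mm below plate_mid
There are look-alikes about, which are no part of the job. Of the things that look like the spot_plate, the largest one is meant.

How it is judged (in metres and radians):
On the way, in this order (a step that is already met when the one before it is completed fails the run):
1. the spot plate lies wholly on the grey deck while the orange lid is still latched shut (y of plate_mid in the frame of deck between -0.037 and 0.037 m and x of plate_mid in the frame of deck between -0.055 and 0.055 m and z of plate_mid in the frame of deck between 0.085 and 0.105 m and angle between plate_mid's own z axis and vertical below 0.08 rad and value of joint lid_amber below 0.03 rad), for 0.2 s.
2. the orange lid is pressed in (value of joint lid_amber below -0.012 rad).
3. the orange lid has sprung ajar (value of joint lid_amber above 0.3 rad), for 0.2 s.
At the end, for the whole second after the job is handed in: the orange lid stands ajar at rest (joint above 0.3 rad); the spot plate lies flat and still on the grey deck, its centre within 37 mm (across) and 55 mm (front to back) of the deck's centre; the blue lid is shut and every other loose thing is within 30 mm of where it began (y of plate_mid in the frame of deck between -0.037 and 0.037 m and x of plate_mid in the frame of deck between -0.055 and 0.055 m and z of plate_mid in the frame of deck between 0.085 and 0.105 m and angle between plate_mid's own z axis and vertical below 0.08 rad and value of joint lid_amber above 0.3 rad and velocity of joint lid_amber between -0.1 and 0.1 rad/s and value of joint lid_blue below 0.03 rad and distance of each of beaker, amber_bottle, white_jar, wash_bottle, crucible, timer from where it was at the start of the episode below 0.03 m); the robot touches nothing.
It fails at once if the spot plate is gripped or shoved hard (fingers on it with over 18 N; sliding it takes about 2 N) (contact force between the fingers and spot_plate above 18 N).
It fails at once if the spot plate is lifted (its centre more than 15 mm above its sliding height) (height (world z) of plate_mid above 0.113 m).
It fails at once if the spot plate is tipped (more than 0.25 rad) or falls off the console (angle between plate_mid's own z axis and vertical above 0.25 rad or height (world z) of plate_mid below 0.08 m).
It fails at once if the blue lid springs open (value of joint lid_blue above 0.06 rad).
It fails at once if a bystander is moved more than 30 mm or tipped (distance of any of beaker, amber_bottle, white_jar, wash_bottle, crucible, timer from where it was at the start of the episode above 0.03 m or angle between any of beaker, amber_bottle, white_jar, wash_bottle, crucible, timer's own z axis and vertical above 0.5 rad).
It also fails if it takes over 42 s, if anything falls off the work surface, if the arm or the gripper's body presses on something with over 40 N, if the wrist force passes 120 N, or if a joint passes its speed limit or range.

### The arm

A 6-joint arm with a two-finger parallel gripper is mounted at the origin on the work surface. World frame = base frame: x ahead of the robot, y to its left, z up, the work surface at z = 0. Lengths are in m, angles in degrees, forces in N, time in s.
With the tool pointing down it reaches from about 0.35 to 1 m from the base axis. Payload 7.1 kg.
Tool frame: the origin (TCP) lies on the centre line of the jaws, within the pads' length; the fingertips stand 22 mm ahead of it and the grasp point (between the pads) lies 3 mm ahead of it; x points along the fingers, y is the direction in which the jaws open and shut, and the axes are right-handed (so a half turn about x gives the same grasp; the last joint's range is limited). The gripper opens to 85 mm and grips with 20 to 120 N. Pads are 22 mm wide; open, the fingers measure 114 mm over their backs; the gripper's body (76 mm by 85 mm) begins 54 mm behind the grasp point. The pads swing forward as they close: fully open they stand 13 mm farther back than shut.
Start: joints at [-76.318, 24.242, 93.386, -0, 62.372, -1.089], TCP at [0.159, -0.604, 0.253] pointing down, gripper open.
Joint ranges: [-172.04, 172.04], [-51.8, 120.97], [4.93, 147.93], [-75.15, 255.16], [6.16, 154.13], [-145.62, 145.62]. Speed limits (degrees/s): [136.94, 136.94, 172.46, 180, 180, 180].

### API

Orientations are given as a 3x3 rotation matrix whose columns are the frame's x, y, z axes.
In Python, from rig import arm, cams gives the robot as it stands.
- The arm moves only by the tool play_rows, never from a script. Its argument "deltas" is a list of rows, each a list of 3 entries, a list of its own where there are three numbers: the shift along the tool's x, y, z in m, then the turn, a rotation vector about the tool's x, y, z in degrees, then the opening, from -1 (shut) to 1 (fully open), so that 0 is half open. A call has 1 to 5 rows; each row shifts and turns the commanded pose from where the row before left it, along the tool's axes as they then stand; what a row does not reach is not made up. A row lasts 1/10 s, in which the tool goes at most 50 mm and 8.59 degrees, less where a joint would pass 70% of its speed; a pose out of reach is approached as far as the arm can. A call with a gripper value outside its range is refused whole. The fingers move at their own pace and stop on an object; the grip force is fixed at half the most. Time passes only in rows, so rows that do not move let the fingers close. It gives the time, the measured TCP pose, the force and the opening at its end, in the units of the state.
- arm.sense(): the state, without advancing time (a new reading comes with each control period).
- cams.capture(name): name is "scene" or "top"; returns the picture (400x640x3 uint8, red, green, blue); there is no depth.
- cams.get_calibration(name): a dict with "fx", "fy", "cx", "cy" (pixels), "xyz" and "rotation" of the camera in the world. Camera axes: x right, y down, z forward; pixel columns grow to the right and rows downward; lengths in m; the calibration is good to about 2 mm. A picture is of the moment at which its call begins. get_calibration takes no time and is no camera call.
- arm.finish_job(): hands the job in, once; it reports no verdict.
The state is a dict: "clock": time; "qpos": joint angles; "joint_vel": joint speeds; "tau": joint torques, N m; "position": TCP position; "ee_rot": TCP orientation; "wrist_force": force on the tool from outside, world axes, zero at the start; "moment": the same for the moment, N m; "gripper_width": finger opening in m.
Only numpy, scipy, OpenCV 4.12 (cv2) and the standard library are available. Lean on these libraries where they do the work, as an engineer would, in place of code of your own. Each camera call takes 0.05 s, during which the arm holds its last target. There are 200 camera calls.

## Working session

There is one attempt and no reset: what is moved stays moved. The work goes in short steps, Python scripts to look and compute and a tool call to move; the robot and the scene stay as the last step left them, time stands still between calls to the robot, and variables do not carry over. Pictures are saved under pics/ and viewed, about 8 in all and at most 12, crops included, and the job is handed in when it is done.

Besides the shell and the picture viewer there is one more tool, called after ">>>" as name([rows], argument=value, ...), one row to a line, values as JSON. play_rows: Moves the arm, as the interface text tells. Its arguments: {"type":"object","properties":{"deltas":{"type":"array","items":{"type":"array"}}},"required":["deltas"]}

```bash
mkdir -p pics; ls; python3 - <<'E'
from rig import arm,cams
import cv2
s=arm.sense();print(s['clock'],s['position'],s['ee_rot'],s['gripper_width'])
for n in('scene','top'):
    im=cams.capture(n);cv2.imwrite(f'pics/{n}0.png',cv2.cvtColor(im,cv2.COLOR_RGB2BGR));print(cams.get_calibration(n))
E
```

```text
pics
0.0 [ 0.15924037 -0.60383088  0.25253499] [[-3.64627790e-04  2.54912975e-01 -9.66963930e-01]
 [ 1.51181839e-03 -9.66962749e-01 -2.54913233e-01]
 [-9.99998791e-01 -1.55482231e-03 -3.28006342e-05]] 0.0854554431898087
{'fx': 500.5769648149712, 'fy': 500.5769648149712, 'cx': 320.09022956302204, 'cy': 204.618305773245, 'xyz': array([ 1.02353772, -0.54111737,  1.16909503]), 'rotation': array([[ 0.76533511,  0.53104672, -0.36366406],
       [ 0.64361939, -0.62790999,  0.43758785],
       [ 0.0040313 , -0.56896258, -0.82235353]])}
{'fx': 372.18643481401296, 'fy': 372.18643481401296, 'cx': 324.29232067738883, 'cy': 204.95938709138392, 'xyz': array([0.44425214, 0.02295185, 0.96385298]), 'rotation': array([[ 0.0093197 , -0.9904474 ,  0.13757578],
       [-0.99992221, -0.0080903 ,  0.00949271],
       [-0.00828901, -0.13765355, -0.99044575]])}
```

View pics/top0.png

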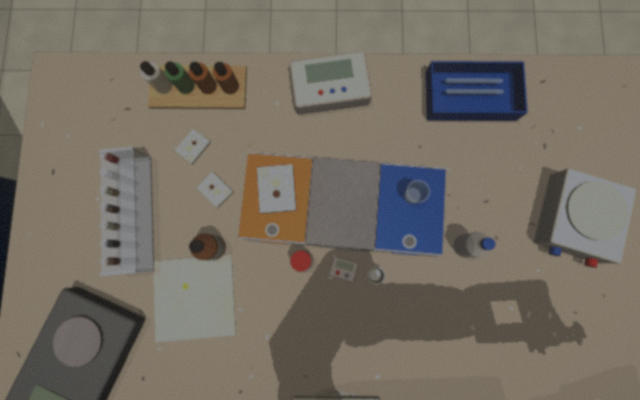

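View pics/scene0.png

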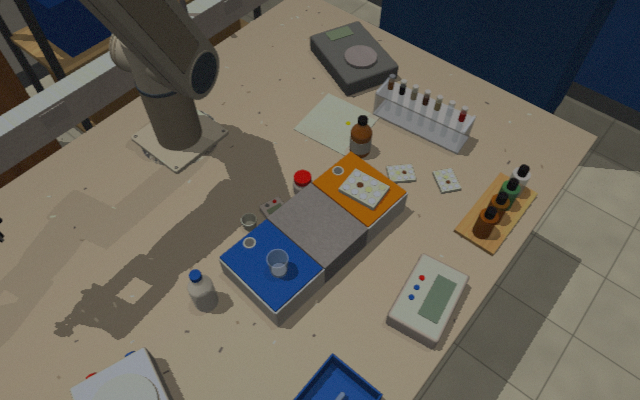

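The top view shows the orange lid at (275,198), the plate on it at (276,188), the press mark at (272,230), the deck at (342,203) and the blue lid at (412,208). So the plate must slide about 160 mm towards -y.

```bash
cat > h.py <<'E'
import numpy as np,cv2
from rig import arm,cams
def ray(n,uv,z):
    c=cams.get_calibration(n);uv=np.atleast_2d(uv).astype(float)
    d=np.c_[(uv[:,0]-c['cx'])/c['fx'],(uv[:,1]-c['cy'])/c['fy'],np.ones(len(uv))]@c['rotation'].T
    return c['xyz']+d*((z-c['xyz'][2])/d[:,2])[:,None]
def big(m,near=None):
    cs,_=cv2.findContours(m.astype(np.uint8),cv2.RETR_EXTERNAL,cv2.CHAIN_APPROX_NONE)
    return max(cs,key=cv2.contourArea)
def rect(n,c,z):
    p=ray(n,c[:,0],z)[:,:2]
    (x,y),(w,h),a=cv2.minAreaRect((p*1000).astype(np.float32))
    return np.round([x,y,w,h,a],1)
def masks(im,sat=70):
    h=cv2.cvtColor(im,cv2.COLOR_RGB2HSV).astype(int)
    H,S,V=h[...,0],h[...,1],h[...,2]
    return (H>8)&(H<22)&(S>170)&(V>120),(H>105)&(H<125)&(S>150),(S<sat)&(V>135)
E
python3 - <<'E'
from h import *
for n in('scene','top'):
    im=cv2.cvtColor(cv2.imread(f'pics/{n}0.png'),cv2.COLOR_BGR2RGB)
    o,b,w=masks(im)
    c=big(o); print(n,'orange',rect(n,c,.09))
    hull=np.zeros(im.shape[:2],np.uint8);cv2.drawContours(hull,[c],-1,1,-1)
    roi=np.zeros_like(hull)
    if n=='top': roi[150:250,240:450]=1
    else: roi[150:320,215:410]=1
    print('blue',rect(n,big(b&(roi>0)),.09))
    cs,_=cv2.findContours((w&(hull>0)).astype(np.uint8),cv2.RETR_EXTERNAL,cv2.CHAIN_APPROX_NONE)
    for k in cs:
        if cv2.contourArea(k)>15: print(cv2.boundingRect(k),cv2.contourArea(k),rect(n,k,.106),rect(n,k,.09))
im=cv2.imread('pics/top0.png');print(im[186,264],im[185,290],im[170,255],im[205,340],im[230,272])
big_=cv2.resize(im[140:300,180:500],None,fx=2.5,fy=2.5,interpolation=2);cv2.imwrite('pics/c1.png',big_)
E
```

```text
scene orange [587.9 145.4 155.3 201.5  85.8]
blue [ 563.  -174.9  155.2  202.7   85.7]
(339, 169, 51, 38) 952.5 [605.2 143.  106.2  82.7   5.3] [598.9 153.3 107.8  83.9   5.3]
top orange [498.3 130.    0.    0.    0. ]
blue [ 560.1 -172.   148.2  193.8   86. ]
[145 141 140] [137 138 137] [ 55  95 134] [102 107 111] [90 94 96]
```

View pics/c1.png

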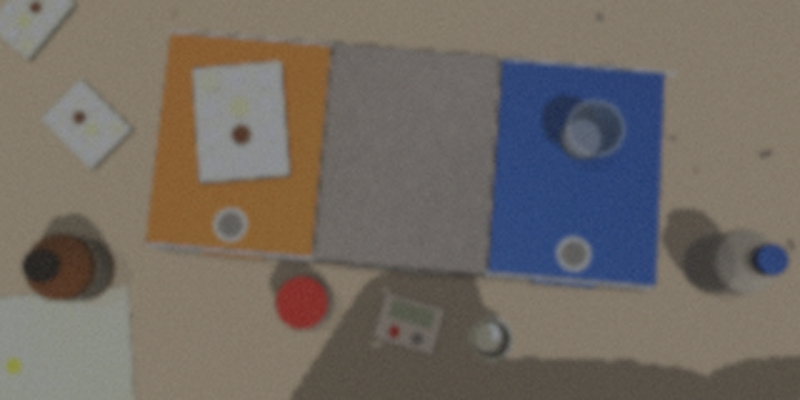

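```bash
cat >> h.py <<'E'
from scipy.spatial.transform import Rotation as R
D=np.array([.5755,-.0148]);yh=np.array([.025,.3203]);yh/=np.linalg.norm(yh);xh=np.array([yh[1],-yh[0]])
W=lambda a,b,z:np.r_[D+a*xh+b*yh,z]
RT=np.c_[[0,0,-1],np.r_[xh,0],np.cross([0,0,-1],np.r_[xh,0])]
def plan(p,Rm,goal,n,Rg=RT):
    p=np.array(p);Rm=np.array(Rm)
    for k in range(n,0,-1):
        d=np.round(Rm.T@(goal-p)/k,4); r=np.round(R.from_matrix(Rm.T@Rg).as_rotvec(degrees=True)/k,2)
        p=p+Rm@d;Rm=Rm@R.from_rotvec(r,degrees=True).as_matrix()
        print([d.tolist(),r.tolist()])
    print(p)
E
python3 - <<'E'
from h import *
print('mark',ray('top',[[272.4,229.6]],.09),W(-.0785,.161,.09),'plate',ray('top',[[276.4,188.4]],.106))
s=arm.sense();plan(s['position'],s['ee_rot'],W(.0,.0,.18),15)
E
```

```text
mark [[0.50613565 0.15281438 0.09      ]] [0.50976627 0.15182031 0.09      ] plate [[0.60168254 0.14380623 0.106     ]]
[[0.0049, -0.0309, -0.0368], [-4.72, -0.0, 0.0]]
[[0.0049, -0.0278, -0.0393], [-4.72, -0.0, 0.0]]
[[0.0049, -0.0244, -0.0414], [-4.72, -0.0, 0.01]]
[[0.0049, -0.0209, -0.0433], [-4.72, -0.0, 0.0]]
[[0.0049, -0.0173, -0.0449], [-4.72, -0.01, 0.0]]
[[0.0049, -0.0136, -0.0461], [-4.72, -0.0, 0.01]]
[[0.0049, -0.0097, -0.0471], [-4.72, -0.01, 0.0]]
[[0.0048, -0.0058, -0.0477], [-4.72, -0.0, 0.01]]
[[0.0049, -0.0019, -0.048], [-4.72, -0.01, 0.0]]
[[0.0048, 0.0021, -0.048], [-4.71, -0.0, 0.01]]
[[0.0048, 0.006, -0.0477], [-4.72, -0.01, 0.0]]
[[0.0048, 0.01, -0.0471], [-4.71, -0.0, 0.01]]
[[0.0049, 0.0138, -0.0461], [-4.72, -0.01, 0.0]]
[[0.0048, 0.0175, -0.0448], [-4.71, -0.0, 0.01]]
[[0.0049, 0.0211, -0.0432], [-4.72, -0.01, 0.0]]
[ 0.5754649  -0.01477946  0.17997718]
```

>>> play_rows([
  [[0,-0.031,-0.037],[-4.7,0,0],0],
  [[0,-0.028,-0.039],[-4.7,0,0],0],
  [[0,-0.024,-0.041],[-4.7,0,0],0],
  [[0,-0.021,-0.043],[-4.7,0,0],0],
  [[0,-0.017,-0.045],[-4.7,0,0],0],
])

```text
clock: 0.6
position: [0.2984, -0.4068, 0.2531]
ee_rot: [[-0.0, 0.622, -0.783], [0.0, -0.783, -0.622], [-1.0, -0.0, -0.0]]
wrist_force: [0.6, -0.3, -0.2]
gripper_width: 0.0426
```

>>> play_rows([
  [[0,-0.014,-0.046],[-4.7,0,0],0],
  [[0,-0.01,-0.047],[-4.7,0,0],0],
  [[0,-0.006,-0.048],[-4.7,0,0],0],
  [[0,-0.002,-0.048],[-4.7,0,0],0],
  [[0,0.002,-0.048],[-4.7,0,0],0],
])

```text
clock: 1.1
position: [0.4369, -0.21, 0.2533]
ee_rot: [[-0.0, 0.883, -0.47], [-0.0, -0.47, -0.883], [-1.0, -0.0, 0.0]]
wrist_force: [1.5, -1.2, -0.9]
gripper_width: 0.0428
```

>>> play_rows([
  [[0.01,0.006,-0.048],[-4.7,0,0],0],
  [[0.01,0.01,-0.047],[-4.7,0,0],0],
  [[0.015,0.014,-0.046],[-4.7,0,0],0],
  [[0.02,0.017,-0.045],[-4.7,0,0],0],
  [[0.02,0.021,-0.043],[-4.7,0,0],0],
])

```text
clock: 1.6
position: [0.574, -0.0172, 0.1792]
ee_rot: [[0.0, 0.997, -0.079], [-0.0, -0.079, -0.997], [-1.0, 0.0, 0.0]]
wrist_force: [0.3, -0.3, 0.8]
gripper_width: 0.0426
```

```bash
python3 - <<'E'
from h import *
s=arm.sense();print(s['clock'],s['position'],s['wrist_force'],s['gripper_width'])
plan(s['position'],s['ee_rot'],W(.0,.0,.13),4)
E
```

```text
1.6 [ 0.57397451 -0.01717582  0.17915612] [ 0.26975953 -0.25605371  0.75119724] 0.04260245052742116
[[0.0123, 0.0003, -0.0006], [-0.01, 0.0, -0.0]]
[[0.0123, 0.0003, -0.0006], [-0.01, 0.0, -0.0]]
[[0.0123, 0.0004, -0.0006], [-0.02, 0.0, -0.0]]
[[0.0123, 0.0003, -0.0007], [-0.01, 0.0, -0.0]]
[ 0.57546895 -0.01478823  0.12995606]
```

>>> play_rows([
  [[0.02,0,-0.001],[0,0,0],0],
  [[0.02,0,-0.001],[0,0,0],0],
  [[0.012,0,0],[0,0,0],0],
  [[0.003,0,0],[0,0,0],0],
  [[0,0,0],[0,0,0],0],
])

```text
clock: 2.1
position: [0.5732, -0.0174, 0.1248]
ee_rot: [[-0.001, 0.997, -0.083], [0.0, -0.083, -0.997], [-1.0, -0.001, 0.0]]
wrist_force: [-0.1, -0.0, 0.5]
gripper_width: 0.0427
```

>>> play_rows([
  [[0.002,0,0],[0,0,0],0],
  [[0.002,0,0],[0,0,0],0],
  [[0.002,0,0],[0,0,0],0],
  [[0.002,0,0],[0,0,0],0],
])

```text
clock: 2.5
position: [0.5735, -0.0172, 0.1172]
ee_rot: [[0.001, 0.997, -0.083], [-0.0, -0.083, -0.997], [-1.0, 0.001, -0.0]]
wrist_force: [-0.6, -0.4, -1.0]
gripper_width: 0.0424
```

>>> play_rows([
  [[0.002,0,0],[0,0,0],0],
  [[0.0015,0,0],[0,0,0],0],
  [[0.0015,0,0],[0,0,0],0],
])

```text
clock: 2.8
position: [0.5734, -0.0171, 0.1118]
ee_rot: [[-0.0, 0.997, -0.082], [0.0, -0.082, -0.997], [-1.0, -0.0, -0.0]]
wrist_force: [1.0, -1.0, -0.4]
gripper_width: 0.0427
```

>>> play_rows([
  [[0.0015,0,0],[0,0,0],0],
  [[0.0015,0,0],[0,0,0],0],
])

```text
clock: 3.0
position: [0.5735, -0.0171, 0.1091]
ee_rot: [[0.0, 0.997, -0.082], [0.0, -0.082, -0.997], [-1.0, 0.0, -0.0]]
wrist_force: [-6.6, 0.8, 20.2]
gripper_width: 0.0426
```

>>> play_rows([
  [[-0.02,0,0],[0,0,0],0],
  [[-0.02,0,0],[0,0,0],0],
  [[-0.01,0,0],[0,0,0],0],
  [[0,0,0],[0,0,0],0],
])

```text
clock: 3.4
position: [0.5743, -0.0171, 0.1603]
ee_rot: [[0.003, 0.997, -0.082], [-0.0, -0.082, -0.997], [-1.0, 0.003, -0.0]]
wrist_force: [0.4, -0.4, 0.6]
gripper_width: 0.0426
```

```bash
python3 - <<'E'
from h import *
s=arm.sense();print(s['position'],s['wrist_force'])
plan(s['position'],s['ee_rot'],W(.015,.231,.155),8)
E
```

```text
[ 0.5743251  -0.01710569  0.16030203] [ 0.39953515 -0.43339234  0.60708841]
[[0.0007, 0.0019, -0.0292], [-0.03, -0.0, -0.02]]
[[0.0007, 0.0019, -0.0292], [-0.03, -0.0, -0.02]]
[[0.0007, 0.0019, -0.0292], [-0.03, -0.0, -0.02]]
[[0.0007, 0.0019, -0.0292], [-0.03, -0.0, -0.02]]
[[0.0006, 0.0019, -0.0292], [-0.04, -0.0, -0.02]]
[[0.0007, 0.0019, -0.0291], [-0.03, -0.0, -0.02]]
[[0.0006, 0.002, -0.0292], [-0.04, -0.0, -0.02]]
[[0.0006, 0.002, -0.0291], [-0.03, -0.01, -0.03]]
[0.60846825 0.21429776 0.15504985]
```

>>> play_rows([
  [[0,0.002,-0.029],[0,0,0],0],
  [[0,0.002,-0.029],[0,0,0],0],
  [[0,0.002,-0.029],[0,0,0],0],
  [[0,0.002,-0.029],[0,0,0],0],
  [[0,0.002,-0.029],[0,0,0],0],
])

```text
clock: 3.9
position: [0.5948, 0.1276, 0.1578]
ee_rot: [[-0.001, 0.997, -0.083], [-0.0, -0.083, -0.997], [-1.0, -0.001, 0.0]]
wrist_force: [0.4, -0.5, 1.0]
gripper_width: 0.0428
```

>>> play_rows([
  [[0,0.002,-0.029],[-0.2,0,-0.1],0],
  [[0,0.002,-0.029],[0,0,0],0],
  [[0,0.002,-0.029],[0,0,0],0],
  [[0,0,0],[0,0,0],0],
])

```text
clock: 4.3
position: [0.6082, 0.2159, 0.1578]
ee_rot: [[-0.002, 0.997, -0.076], [0.001, -0.076, -0.997], [-1.0, -0.002, -0.001]]
wrist_force: [-0.3, 0.1, -0.1]
gripper_width: 0.0428
```

```bash
python3 - <<'E'
from h import *
s=arm.sense();print(s['position'],s['wrist_force'])
plan(s['position'],s['ee_rot'],W(.015,.231,.115),2)
a=cams.capture('scene')[100:260,240:460];b=cams.capture('top')[120:280,180:400]
cv2.imwrite('pics/c2.png',cv2.cvtColor(cv2.resize(np.hstack([a,b]),None,fx=1.8,fy=1.8,interpolation=2),cv2.COLOR_RGB2BGR))
E
```

```text
[0.60821758 0.21592109 0.15783527] [-0.27935544  0.09418622 -0.08901866]
[[0.0214, 0.0002, 0.0008], [0.05, -0.02, 0.05]]
[[0.0214, 0.0002, 0.0008], [0.05, -0.02, 0.06]]
[0.60843233 0.21431965 0.115034  ]
```

View pics/c2.png

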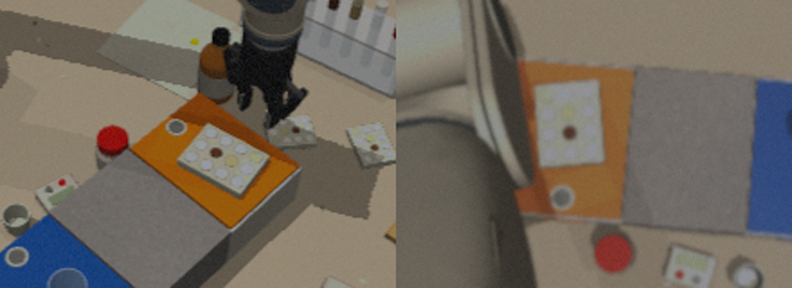

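The left half shows the fingertips hovering over the lid's free left strip, just clear of the plate. I'm lowering them now.

>>> play_rows([
  [[0.02,0,0],[0,0,0],0],
  [[0.015,0,0],[0,0,0],0],
  [[0.008,0,0],[0,0,0],0],
  [[0,0,0],[0,0,0],0],
])

```text
clock: 4.8
position: [0.6071, 0.2118, 0.1141]
ee_rot: [[-0.005, 0.997, -0.08], [-0.001, -0.08, -0.997], [-1.0, -0.005, 0.001]]
wrist_force: [-0.5, -0.1, 0.2]
gripper_width: 0.0425
```

>>> play_rows([
  [[0,0,0.003],[0,0,0],0],
  [[0,0,0.003],[0,0,0],0],
  [[0,0,0.003],[0,0,0],0],
  [[0,0,0.003],[0,0,0],0],
])

```text
clock: 5.2
position: [0.6077, 0.2008, 0.1166]
ee_rot: [[-0.0, 0.997, -0.079], [0.001, -0.079, -0.997], [-1.0, -0.0, -0.001]]
wrist_force: [0.6, 1.8, 0.9]
gripper_width: 0.0427
```

>>> play_rows([
  [[0,0,0.003],[0,0,0],0],
  [[0,0,0.003],[0,0,0],0],
  [[0,0,0.003],[0,0,0],0],
  [[0,0,0.003],[0,0,0],0],
])

```text
clock: 5.6
position: [0.6064, 0.1888, 0.1161]
ee_rot: [[-0.001, 0.997, -0.079], [0.0, -0.079, -0.997], [-1.0, -0.001, -0.0]]
wrist_force: [0.7, 1.3, 1.7]
gripper_width: 0.0428
```

>>> play_rows([
  [[0,0,0.004],[0,0,0],0],
  [[0,0,0.004],[0,0,0],0],
  [[0,0,0.004],[0,0,0],0],
  [[0,0,0.004],[0,0,0],0],
  [[0,0,0.004],[0,0,0],0],
])

```text
clock: 6.1
position: [0.6045, 0.1686, 0.1159]
ee_rot: [[-0.002, 0.997, -0.079], [0.0, -0.079, -0.997], [-1.0, -0.002, -0.0]]
wrist_force: [0.7, 2.5, 1.0]
gripper_width: 0.043
```

>>> play_rows([
  [[0,0,0.004],[0,0,0],0],
  [[0,0,0.004],[0,0,0],0],
  [[0,0,0.004],[0,0,0],0],
  [[0,0,0.004],[0,0,0],0],
  [[0,0,0.004],[0,0,0],0],
])

```text
clock: 6.6
position: [0.603, 0.1487, 0.1159]
ee_rot: [[-0.002, 0.997, -0.079], [0.0, -0.079, -0.997], [-1.0, -0.002, 0.0]]
wrist_force: [-0.8, 1.7, 0.3]
gripper_width: 0.0431
```

```bash
python3 - <<'E'
from h import *
s=arm.sense();print(s['position'],s['wrist_force'])
plan(s['position'],s['ee_rot'],W(.015,.054,.115),20)
a=cams.capture('scene')[120:280,200:420]
cv2.imwrite('pics/c3.png',cv2.cvtColor(cv2.resize(a,None,fx=2.5,fy=2.5,interpolation=2),cv2.COLOR_RGB2BGR))
E
```

```text
[0.60303212 0.14867937 0.11590528] [-0.83891587  1.73135717  0.31832592]
[[0.0, 0.0, 0.0056], [-0.0, 0.0, 0.01]]
[[0.0, 0.0, 0.0056], [-0.0, 0.0, 0.01]]
[[0.0001, 0.0, 0.0056], [-0.0, 0.0, 0.0]]
[[0.0, 0.0, 0.0055], [-0.0, 0.0, 0.01]]
[[0.0001, 0.0, 0.0056], [-0.0, 0.0, 0.0]]
[[0.0, 0.0, 0.0055], [-0.0, 0.0, 0.01]]
[[0.0001, 0.0, 0.0056], [-0.0, 0.0, 0.0]]
[[0.0, 0.0, 0.0055], [-0.01, 0.0, 0.01]]
[[0.0001, 0.0, 0.0056], [-0.0, 0.0, 0.0]]
[[0.0, 0.0, 0.0055], [-0.01, 0.0, 0.01]]
[[0.0001, 0.0, 0.0056], [-0.0, 0.0, 0.0]]
[[0.0, 0.0, 0.0055], [-0.01, 0.0, 0.01]]
[[0.0001, 0.0, 0.0056], [-0.0, 0.0, 0.0]]
[[0.0, 0.0001, 0.0055], [-0.01, 0.0, 0.01]]
[[0.0001, 0.0, 0.0056], [-0.0, 0.0, 0.0]]
[[0.0, 0.0001, 0.0055], [-0.01, 0.0, 0.01]]
[[0.0001, 0.0, 0.0056], [-0.0, 0.0, 0.0]]
[[0.0, 0.0001, 0.0055], [-0.01, 0.0, 0.01]]
[[0.0001, 0.0, 0.0056], [-0.0, 0.0, 0.0]]
[[0.0, 0.0001, 0.0055], [-0.01, 0.0, 0.01]]
[0.59469973 0.03789168 0.11501049]
```

View pics/c3.png

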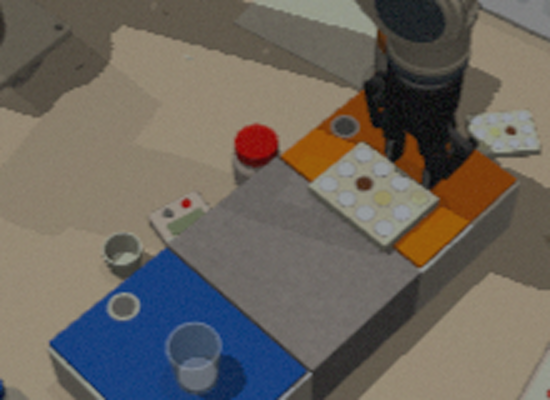

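The plate has squared up against both fingertips and is already part-way onto the deck, lying flat, so I'm carrying on.

>>> play_rows([
  [[0,0,0.005],[0,0,0],0],
  [[0,0,0.005],[0,0,0],0],
  [[0,0,0.005],[0,0,0],0],
  [[0,0,0.005],[0,0,0],0],
  [[0,0,0.005],[0,0,0],0],
])

```text
clock: 7.15
position: [0.6011, 0.1237, 0.1159]
ee_rot: [[-0.002, 0.997, -0.079], [0.0, -0.079, -0.997], [-1.0, -0.002, 0.0]]
wrist_force: [0.1, 0.3, 1.0]
gripper_width: 0.043
```

>>> play_rows([
  [[0,0,0.005],[0,0,0],0],
  [[0,0,0.005],[0,0,0],0],
  [[0,0,0.005],[0,0,0],0],
  [[0,0,0.005],[0,0,0],0],
  [[0,0,0.005],[0,0,0],0],
])

```text
clock: 7.65
position: [0.5991, 0.0988, 0.1159]
ee_rot: [[-0.002, 0.997, -0.079], [0.0, -0.079, -0.997], [-1.0, -0.002, 0.0]]
wrist_force: [0.7, 1.5, 0.1]
gripper_width: 0.0431
```

>>> play_rows([
  [[0,0,0.005],[0,0,0],0],
  [[0,0,0.005],[0,0,0],0],
  [[0,0,0.005],[0,0,0],0],
  [[0,0,0.005],[0,0,0],0],
  [[0,0,0.005],[0,0,0],0],
])

```text
clock: 8.15
position: [0.5971, 0.0738, 0.1159]
ee_rot: [[-0.002, 0.997, -0.079], [0.0, -0.079, -0.997], [-1.0, -0.002, 0.0]]
wrist_force: [0.7, 0.0, -0.9]
gripper_width: 0.0426
```

>>> play_rows([
  [[0,0,0.005],[0,0,0],0],
  [[0,0,0.005],[0,0,0],0],
  [[0,0,0.005],[0,0,0],0],
  [[0,0,0.005],[0,0,0],0],
  [[0,0,0.005],[0,0,0],0],
])

```text
clock: 8.65
position: [0.5952, 0.0489, 0.1159]
ee_rot: [[-0.002, 0.997, -0.079], [0.0, -0.079, -0.997], [-1.0, -0.002, 0.0]]
wrist_force: [0.6, 1.0, -0.8]
gripper_width: 0.043
```

```bash
cat >> h.py <<'E'
def plate(n='scene'):
    im=cams.capture(n);w=masks(im)[2].astype(np.uint8)
    roi=np.zeros_like(w);cv2.fillPoly(roi,[np.int32([[277,195],[318,178],[372,236],[330,275],[272,228]])],1)
    r=rect(n,big((w&roi)>0),.105);d=r[:2]/1000-D
    print('plate',r,'deck',d@xh,d@yh);return im
E
python3 - <<'E'
from h import *
s=arm.sense();print(s['clock'],s['position'],s['wrist_force'])
a=plate()[120:280,200:420]
cv2.imwrite('pics/c4.png',cv2.cvtColor(cv2.resize(a,None,fx=2.5,fy=2.5,interpolation=2),cv2.COLOR_RGB2BGR))
E
```

```text
8.65 [0.59516877 0.04894947 0.11594348] [ 0.64297024  1.04154623 -0.75958856]
plate [585.8  -6.   81.5 106.7  85.4] deck 0.009583994986098429 0.009574812797461876
```

View pics/c4.png

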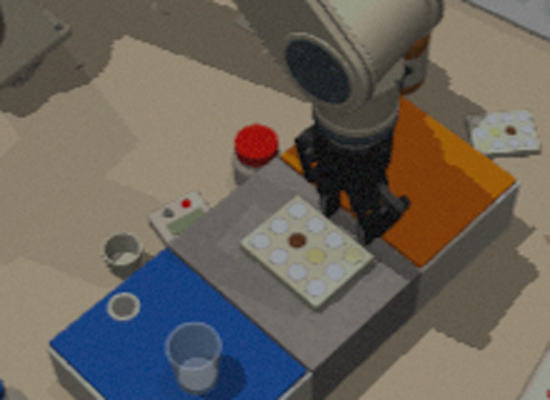

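The plate lies flat on the deck at (x 10, y 10) mm. I'll push it 10 mm more, then back off and rise.

>>> play_rows([
  [[0,0,0.004],[0,0,0],0],
  [[0,0,0.003],[0,0,0],0],
  [[0,0,0.002],[0,0,0],0],
  [[0,0,-0.005],[0,0,0],0],
  [[0,0,-0.015],[0,0,0],0],
])

```text
clock: 9.2
position: [0.5961, 0.0601, 0.1159]
ee_rot: [[-0.002, 0.997, -0.081], [-0.0, -0.081, -0.997], [-1.0, -0.002, 0.0]]
wrist_force: [0.2, 0.5, -0.5]
gripper_width: 0.0425
```

>>> play_rows([
  [[-0.02,0,-0.01],[0,0,0],0],
  [[-0.02,0,-0.01],[0,0,0],-1],
  [[-0.02,0,0],[0,0,0],-1],
  [[0,0,0],[0,0,0],-1],
])

```text
clock: 9.6
position: [0.5996, 0.082, 0.1787]
ee_rot: [[0.003, 0.997, -0.078], [0.001, -0.078, -0.997], [-1.0, 0.003, -0.001]]
wrist_force: [1.0, -1.0, 0.3]
gripper_width: 0.0008
```

```bash
python3 - <<'E'
from h import *
s=arm.sense();print(s['clock'],s['position'],s['gripper_width'],s['wrist_force'])
plate()
plan(s['position'],s['ee_rot'],np.array([.5085,.152,.135]),5)
E
```

```text
9.6 [0.59955923 0.0820108  0.17869501] 0.0007977195887636768 [ 0.97464954 -1.0259038   0.26342807]
plate [585.2 -14.9  81.7 106.5  85.4] deck 0.009678369209644575 0.0006551102516406319
[[0.0087, -0.0193, -0.0125], [0.0, -0.01, -0.04]]
[[0.0087, -0.0193, -0.0125], [0.0, -0.01, -0.04]]
[[0.0087, -0.0192, -0.0126], [0.0, -0.01, -0.04]]
[[0.0087, -0.0193, -0.0125], [0.01, -0.02, -0.04]]
[[0.0088, -0.0192, -0.0126], [0.0, -0.01, -0.03]]
[0.50850069 0.15201734 0.13495264]
```

>>> play_rows([
  [[0,-0.019,-0.013],[0,0,0],-1],
  [[0,-0.019,-0.013],[0,0,0],-1],
  [[0.01,-0.019,-0.012],[0,0,0],-1],
  [[0.015,-0.019,-0.012],[0,0,0],-1],
  [[0.015,-0.019,-0.012],[0,0,0],-1],
])

```text
clock: 10.15
position: [0.5066, 0.1502, 0.1348]
ee_rot: [[-0.003, 0.997, -0.079], [-0.0, -0.079, -0.997], [-1.0, -0.003, 0.0]]
wrist_force: [0.4, -0.7, -0.2]
gripper_width: 0.0
```

>>> play_rows([
  [[0.004,0,0],[0,0,0],-1],
  [[0.004,0,0],[0,0,0],-1],
  [[0.003,0,0],[0,0,0],-1],
  [[0.002,0,0],[0,0,0],-1],
])

```text
clock: 10.55
position: [0.5088, 0.1493, 0.1231]
ee_rot: [[-0.001, 0.997, -0.08], [0.0, -0.08, -0.997], [-1.0, -0.001, -0.0]]
wrist_force: [-0.5, 0.3, 0.7]
gripper_width: 0.0001
```

```bash
python3 - <<'E'
from h import *
s=arm.sense();print(s['clock'],s['position'],s['gripper_width'],s['wrist_force'])
a=cams.capture('scene')[90:250,240:460]
cv2.imwrite('pics/c5.png',cv2.cvtColor(cv2.resize(a,None,fx=2.5,fy=2.5,interpolation=2),cv2.COLOR_RGB2BGR))
E
```

```text
10.55 [0.50880485 0.14929655 0.1230681 ] 0.00011266874168050277 [-0.4917112   0.34966939  0.69013785]
```

View pics/c5.png

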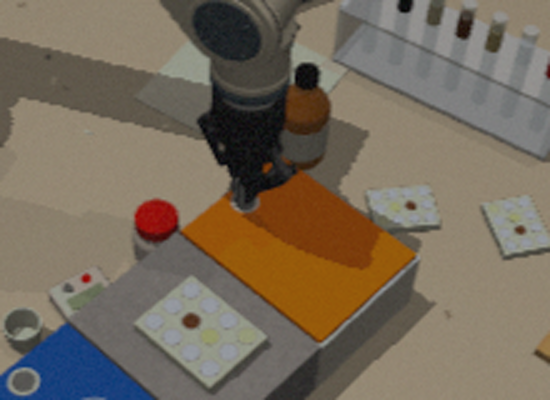

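The tip is just above the mark. I'll press in small steps.

>>> play_rows([
  [[0.002,0,0],[0,0,0],-1],
  [[0.002,0,0],[0,0,0],-1],
  [[0.002,0,0],[0,0,0],-1],
])

```text
clock: 10.9
position: [0.5081, 0.1495, 0.1172]
ee_rot: [[-0.001, 0.997, -0.079], [0.0, -0.079, -0.997], [-1.0, -0.001, -0.0]]
wrist_force: [0.5, 0.3, -0.4]
gripper_width: 0.0001
```

>>> play_rows([
  [[0.001,0,0],[0,0,0],-1],
  [[0.001,0,0],[0,0,0],-1],
])

```text
clock: 11.1
position: [0.5079, 0.1495, 0.1151]
ee_rot: [[-0.002, 0.997, -0.079], [0.0, -0.079, -0.997], [-1.0, -0.002, -0.0]]
wrist_force: [-0.6, 0.8, 0.9]
gripper_width: -0.0002
```

>>> play_rows([
  [[0.0015,0,0],[0,0,0],-1],
  [[0.0015,0,0],[0,0,0],-1],
])

```text
clock: 11.3
position: [0.5079, 0.1496, 0.1121]
ee_rot: [[-0.002, 0.997, -0.079], [0.0, -0.079, -0.997], [-1.0, -0.002, -0.0]]
wrist_force: [-0.4, -0.3, 3.8]
gripper_width: -0.0003
```

>>> play_rows([
  [[0.001,0,0],[0,0,0],-1],
  [[0.001,0,0],[0,0,0],-1],
])

```text
clock: 11.5
position: [0.5079, 0.1496, 0.1104]
ee_rot: [[-0.002, 0.997, -0.079], [0.0, -0.079, -0.997], [-1.0, -0.002, -0.0]]
wrist_force: [-1.4, -1.6, 6.5]
gripper_width: -0.0001
```

>>> play_rows([
  [[0.001,0,0],[0,0,0],-1],
  [[0.001,0,0],[0,0,0],-1],
  [[0.001,0,0],[0,0,0],-1],
])

```text
clock: 11.8
position: [0.5079, 0.1496, 0.1075]
ee_rot: [[-0.002, 0.997, -0.079], [0.0, -0.079, -0.997], [-1.0, -0.002, -0.0]]
wrist_force: [-2.4, -1.2, 5.5]
gripper_width: -0.0001
```

>>> play_rows([
  [[0.001,0,0],[0,0,0],-1],
  [[0.0005,0,0],[0,0,0],-1],
])

```text
clock: 12.0
position: [0.5079, 0.1496, 0.106]
ee_rot: [[-0.001, 0.997, -0.079], [0.0, -0.079, -0.997], [-1.0, -0.001, -0.0]]
wrist_force: [-1.3, -0.2, 5.9]
gripper_width: -0.0001
```

>>> play_rows([
  [[-0.05,0,0],[0,0,0],-1],
  [[-0.05,0,0],[0,0,0],-1],
  [[-0.05,-0.01,0],[0,0,0],-1],
  [[-0.04,-0.03,0],[0,0,0],-1],
  [[0,-0.03,0],[0,0,0],-1],
])

```text
clock: 12.5
position: [0.4409, 0.156, 0.3001]
ee_rot: [[0.008, 0.997, -0.08], [0.003, -0.08, -0.997], [-1.0, 0.008, -0.004]]
wrist_force: [0.1, -0.4, -0.8]
gripper_width: 0.0002
```

>>> play_rows([
  [[0,0,0],[0,0,0],-1],
  [[0,0,0],[0,0,0],-1],
  [[0,0,0],[0,0,0],-1],
  [[0,0,0],[0,0,0],-1],
  [[0,0,0],[0,0,0],-1],
])

```text
clock: 13.0
position: [0.439, 0.155, 0.2941]
ee_rot: [[-0.003, 0.997, -0.079], [-0.0, -0.079, -0.997], [-1.0, -0.003, 0.0]]
wrist_force: [0.4, -0.0, -0.4]
gripper_width: 0.0001
```

```bash
python3 - <<'E'
from h import *
s=arm.sense();print(s['clock'],s['position'],s['wrist_force'])
a=plate()[90:310,180:460]
cv2.imwrite('pics/c6.png',cv2.cvtColor(cv2.resize(a,None,fx=2.5,fy=2.5,interpolation=2),cv2.COLOR_RGB2BGR))
E
```

```text
13.0 [0.43902744 0.15495865 0.29411516] [ 0.36600725 -0.01720952 -0.35457754]
plate [585.3 -14.8  81.9 106.2  85.4] deck 0.009770284474199725 0.0007625885477833067
```

View pics/c6.png

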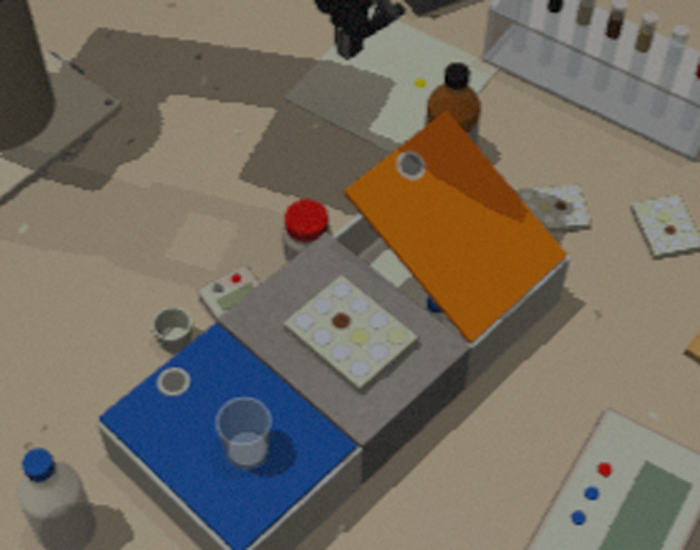

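The orange lid stands ajar, the plate lies flat in the middle of the deck, the blue lid is shut, and the bystanders are where they were. The hand is clear.

```bash
python3 -c "
from rig import arm
print(arm.finish_job())"
```

```text
the job is handed in; nothing more can be done
None
```

The job is handed in, at about 13 s on the robot's clock. I pushed the spot plate off the orange lid with the half-open fingertips, at about 2 N. I then pressed the grey mark about 6 mm down with the fingers shut and pulled the hand straight up.

- **Plate:** the last check put its centre about 10 mm (front to back) and 1 mm (across) from the deck's centre. It was flat, and square to the deck.
- **Lids:** the last picture showed the orange lid standing well ajar and the blue lid shut. I judged the orange lid by eye and did not measure its angle.
- **Bystanders:** the beaker, bottles, jar, crucible and timer looked unmoved in that picture; I did not measure their positions.
- **Contact:** the hand was clear at hand-in and the wrist force was near zero. The highest force read was about 20 N, from a deliberate touch on the fixed deck to find the fingertip height.
- **Disagreement:** the two ways of locating the press mark differed by about 4 mm, so I aimed between them. My colour mask for the orange lid also failed in the top view, so the deck and orange-lid positions came from the scene camera.

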